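# Make up two hardness-test kits

### The arm

A 6-joint arm with a two-finger parallel gripper is mounted at the origin on the work surface. World frame = base frame: x ahead of the robot, y to its left, z up, the work surface at z = 0. Lengths are in m, angles in rad, forces in N, time in s.
With the tool pointing down it reaches from about 0.3 to 0.875 m from the base axis. Payload 6.4 kg.
Tool frame: the origin (TCP) lies at the very end of the fingers, on their centre line; the grasp point (between the pads) lies 19 mm behind it (ctrl.hold_point_z is the distance from the TCP to the grasp point, in m); y points along the fingers, x is the direction in which the jaws open and shut, and the axes are right-handed (so a half turn about y gives the same grasp; the last joint's range is limited). The gripper opens to 85 mm and grips with 20 to 120 N. Pads are 22 mm wide; open, the fingers measure 114 mm over their backs; the gripper's body (76 mm by 85 mm) begins 54 mm behind the grasp point. The pads swing forward as they close: fully open they stand 13 mm farther back than shut.
Start: joints at [1.098, 0.181, 1.607, -0, 1.354, -0.206], TCP at [0.152, 0.555, 0.231] pointing down, gripper open.
Joint ranges: [-2.99, 2.99], [-0.89, 2.07], [0.3, 2.58], [-1.14, 4.28], [0, 2.63], [-3.12, 3.12]. Speed limits (rad/s): [2.57, 2.57, 3.01, 3.14, 3.14, 3.14].

### API

Orientations are given as a unit quaternion [w, x, y, z].
In Python, from bench import ctrl, imaging gives the robot as it stands.
- The arm moves only by the shell command python3 -m jog 'ROWS'. ROWS is JSON, a list of rows, each a list of 3 entries, a list of its own where there are three numbers: the shift along the tool's x, y, z in cm, then the turn, a rotation vector about the tool's x, y, z in rad, then the finger opening in cm, from 0 to 8.54. A call has 1 to 12 rows; each row shifts and turns the pose as measured when the row begins, along the tool's axes as they then stand; what a row does not reach is not made up. A row lasts 1/12 s, in which the tool goes at most 41.7 mm and 7.16 degrees, less where a joint would pass 70% of its speed; a pose out of reach is approached as far as the arm can. A call is refused whole if a number of a shift passes 4.17 or a number of a turn 0.125, either way. A call with a gripper value outside its range is refused whole. The fingers move at their own pace and stop on an object; the grip force is fixed at half the most. Time passes only in rows, so rows that do not move let the fingers close. It gives the time, the measured TCP pose, the force and the opening at its end, in the units of the state.
- ctrl.get_obs(): the state, without advancing time (a new reading comes with each control period).
- imaging.camera(name): name is "side" or "top"; returns a dict with "frame" (420x560x3 uint8, red, green, blue), "depth" (420x560 float32, m along the optical axis (not along the pixel's ray), 0 where there is no reading), "K" (3x3 intrinsics, pixels), "R" (3x3) and "t" (3): a world point X has camera coordinates R X + t. Camera axes: x right, y down, z forward; pixel columns grow to the right and rows downward; lengths in m; the calibration is good to about 2 mm. A picture is of the moment at which its call begins.
- ctrl.hand_in(): hands the job in, once; it reports no verdict.
The state is a dict: "time_s": time; "q": joint angles; "dq": joint speeds; "joint_efforts": joint torques, N m; "eef_pos": TCP position; "eef_rot": TCP orientation; "wrist_force": force on the tool from outside, world axes, zero at the start; "torque": the same for the moment, N m; "opening": opening from 0.0 (shut) to 1.0 (fully open).
Only numpy, scipy, OpenCV 4.12 (cv2) and the standard library are available. Lean on these libraries where they do the work, as an engineer would, in place of code of your own. Each camera call takes 0.05 s, during which the arm holds its last target. There are 200 camera calls.

### The job

Make up the two hardness-test kits from the stock on the bench: the blue tray gets the steel test block, the V-anvil (bright groove) and the red indenter case; the green tray gets the brass test block and the spot anvil (bright dot). In each tray the test block goes in the largest pocket, the anvil in the pocket next to it and the indenter case in the small end pocket, each standing upright and flat on the pocket's floor. Leave the copper block and the oil jar where they are.

Things in the scene. Friction and masses are not known exactly. Their poses are not given: they have to be found in the camera images.
- steel_block: Steel test block: plain silver-grey disc, 56 mm diameter, 16 mm thick, about 0.3 kg. Origin: centre of its underside; z up.
- brass_block: Brass test block: plain yellow-gold disc, 56 mm diameter, 16 mm thick, about 0.3 kg. Origin: centre of its underside; z up.
- vee_anvil: V-anvil: black cylinder, 44 mm diameter, 20 mm high, with two black bars on top (to 30 mm height) either side of a bright steel groove: a bright stripe on black from above. About 0.3 kg. Origin: centre of its underside; z up, groove along x. Grip the cylinder; the bars lie inside its outline.
- spot_anvil: Spot anvil: black cylinder of 44 mm diameter and 20 mm height with a central boss of 20 mm diameter rising to 30 mm, tipped by a round bright steel spot (17 mm): a bright dot on black from above. About 0.3 kg. Origin: centre of its underside; z up. Grip the 44 mm cylinder.
- indenter_case: Indenter case: small upright red screw-capped plastic cylinder, 28 mm diameter, 38 mm tall, about 60 g, thin black line at the cap joint. Origin: centre of its underside; z up.
- copper_block: Bystander: square reddish copper block, 46 x 46 x 14 mm. In neither kit. Origin: centre of its underside.
- oil_jar: Bystander: amber jar with yellow label and white cap, 40 mm diameter, 55 mm tall, standing between and beyond the trays. Origin: centre of its underside.
- blue_tray: Fixed blue tray, 80 (x) by 192 mm (y), floor 3 mm thick; white rim and partitions 4 mm thick, tops 8 mm above the bench. Origin: centre of underside, z up, yaw within 0.25 rad. Three pockets in a row along y, all centred at x = 0 and 72 mm long in x: large (72 mm in y) at y = +56 mm, for the block; middle (60 mm) at y = -14 mm, for the anvil; small (44 mm) at y = -70 mm, for the case.
- green_tray: Fixed green tray, 80 (x) by 144 mm (y), floor 3 mm thick; white rim and partition 4 mm thick, tops 8 mm above the bench. Origin: centre of underside, z up, yaw within 0.25 rad. Two pockets in a row along y, both centred at x = 0 and 72 mm long in x: large (72 mm in y) at y = +32 mm, for the block; smaller (60 mm) at y = -38 mm, for the anvil.
Things that resemble listed ones, but are neither listed nor needed, are in the scene too. Of the things shaped like the brass_block, the brass one is meant. Several things have the shape of the steel_block; the one meant has the colours described above.

How it is judged:
At the end, for the whole second after the job is handed in: Each of the five parts in its own pocket of the right tray: within 12 mm of the pocket centre along the row and 25 mm across it, underside below 5.5 mm above the bench (floor at 3), upright within 0.06 rad, still, released. Copper block and oil jar within 30 mm of their starts (x of steel_block in the frame of blue_tray between -0.025 and 0.025 m and y of steel_block in the frame of blue_tray between 0.044 and 0.068 m and z of each of steel_block, vee_anvil, indenter_case in the frame of blue_tray below 0.0055 m and angle between each of steel_block, vee_anvil, indenter_case, brass_block, spot_anvil's own z axis and vertical below 0.06 rad and linear speed of each of steel_block, vee_anvil, indenter_case, brass_block, spot_anvil below 0.01 m/s and contact force between each of steel_block, vee_anvil, indenter_case, brass_block, spot_anvil and the fingers below 0.1 N and x of vee_anvil in the frame of blue_tray between -0.025 and 0.025 m and y of vee_anvil in the frame of blue_tray between -0.026 and -0.002 m and x of indenter_case in the frame of blue_tray between -0.025 and 0.025 m and y of indenter_case in the frame of blue_tray between -0.082 and -0.058 m and x of brass_block in the frame of green_tray between -0.025 and 0.025 m and y of brass_block in the frame of green_tray between 0.02 and 0.044 m and z of each of brass_block, spot_anvil in the frame of green_tray below 0.0055 m and x of spot_anvil in the frame of green_tray between -0.025 and 0.025 m and y of spot_anvil in the frame of green_tray between -0.05 and -0.026 m and distance of each of copper_block, oil_jar from where it was at the start of the episode below 0.03 m); the robot touches nothing.
It fails at once if the copper block is moved more than 30 mm (distance of copper_block from where it was at the start of the episode above 0.03 m).
It fails at once if the oil jar is moved more than 30 mm (distance of oil_jar from where it was at the start of the episode above 0.03 m).
It also fails if it takes over 136 s, if anything falls off the work surface, if the arm or the gripper's body presses on something with over 40 N, if the wrist force passes 120 N, or if a joint passes its speed limit or range.

## Working session

There is one attempt and no reset: what is moved stays moved. The work goes in short steps, Python scripts to look and compute and a shell command to move; the robot and the scene stay as the last step left them, time stands still between calls to the robot, and variables do not carry over. Pictures are saved under pics/ and viewed, about 12 in all and at most 16, crops included, and the job is handed in when it is done.

```bash
mkdir -p pics; ls; python3 - <<'E'
from bench import ctrl, imaging
import cv2
for n in("top","side"):
    c=imaging.camera(n); cv2.imwrite(f"pics/{n}0.png",c["frame"][:,:,::-1]); print(n,c["K"].tolist(),c["R"].round(3).tolist(),c["t"].round(3).tolist())
o=ctrl.get_obs();print(o['eef_pos'],o['eef_rot'],ctrl.hold_point_z,o['time_s'])
E
```

```text
pics
top [[471.6920397289464, 0.0, 285.44708325054256], [0.0, 471.6920397289464, 217.13253131270756], [0.0, 0.0, 1.0]] [[-0.02, -1.0, -0.01], [-0.989, 0.021, -0.147], [0.147, 0.007, -0.989]] [0.02, 0.483, 1.189]
side [[424.96488201773747, 0.0, 278.81715121411025], [0.0, 424.96488201773747, 208.1745490651937], [0.0, 0.0, 1.0]] [[0.826, -0.563, 0.009], [-0.339, -0.509, -0.791], [0.45, 0.651, -0.612]] [-0.376, 0.21, 0.906]
[0.15138492 0.55422215 0.23047233] [-0.56183098  0.56231167  0.42854343 -0.42953704] 0.0187 0.1
```

View pics/top0.png

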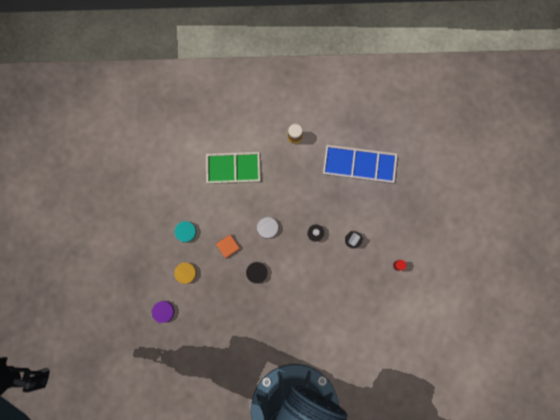

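View pics/side0.png

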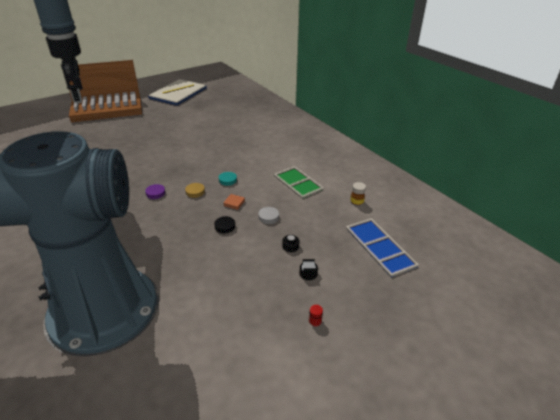

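```bash
cat > h.py <<'E'
from bench import ctrl, imaging
import numpy as np, cv2, json
from scipy.spatial.transform import Rotation as Ro
def world(c):
    v,u=np.mgrid[:420,:560]; d=c["depth"]
    p=np.stack([(u-c["K"][0,2])/c["K"][0,0]*d,(v-c["K"][1,2])/c["K"][1,1]*d,d],-1)
    return (p-c["t"])@c["R"]
def plane(c,uv,z):
    uv=np.asarray(uv,float).reshape(-1,2); r=np.c_[uv,np.ones(len(uv))]@np.linalg.inv(c["K"]).T@c["R"]
    o=-c["R"].T@c["t"]; return (o+r*((z-o[2])/r[:,2])[:,None])[:,:2]
def go(x,y,z,yaw=None):
    """print shift in cm tool axes to TCP x,y,z and yaw turn (jaw line direction yaw, mod pi) """
    o=ctrl.get_obs(); q=o["eef_rot"]; R=Ro.from_quat([q[1],q[2],q[3],q[0]]).as_matrix()
    s=R.T@(np.array([x,y,z])-o["eef_pos"])*100
    print("t",round(o["time_s"],2),"pos",o["eef_pos"].round(4),"shift cm",s.round(2),"q6",round(o["q"][5],2))
    # correct full orientation: desired y=-Z, x=(cos,sin,0)
    if yaw is not None:
        c=[]
        for w in(yaw,yaw+np.pi):
            X=np.array([np.cos(w),np.sin(w),0]);Y=np.array([0,0,-1.]);D=np.c_[X,Y,np.cross(X,Y)]
            c.append(Ro.from_matrix(R.T@D).as_rotvec())
        print("turn",min(c,key=np.linalg.norm).round(3),"(other",max(c,key=np.linalg.norm).round(2),") jaw yaw now",round(np.arctan2(R[1,0],R[0,0]),3))
E
python3 - <<'E'
from h import *
c=imaging.camera("top"); s=imaging.camera("side"); W=world(c)
for n,u,v,h,r in(("steel",267,227,.016,.028),("brass",185,273,.016,.028),("vee",354,239,.03,0),("spot",316,233,.03,0),("case",400,265,.038,.014),("copper",228,246,.014,0),("jar",295,132,.055,0)):
    w=W[v-20:v+20,u-20:u+20].reshape(-1,3)
    p=w[abs(w[:,2]-h)<.005][:,:2].astype(np.float32); (cx,cy),rr=cv2.minEnclosingCircle(p); print(n,len(p),round(cx,4),round(cy,4),"r",round(rr,4),"mean",p.mean(0).round(4),"rect",np.round(cv2.minAreaRect(p)[1:][0],3),)
hsv=cv2.cvtColor(c["frame"],cv2.COLOR_RGB2HSV)
for n,lo,hi in(("green",50,70),("blue",108,125)):
    m=cv2.inRange(hsv,(lo,120,60),(hi,255,255)); m[:100]=0;m[220:]=0
    cs=[k for k in cv2.findContours(m,0,1)[0] if cv2.contourArea(k)>100]
    for k in cs:
        R=cv2.minAreaRect(plane(c,k,.003).astype(np.float32)); print(n,np.round(R[0],4),np.round(R[1],4),round(R[2],1))
    R=cv2.minAreaRect(plane(c,np.vstack(cs),.003).astype(np.float32)); print(n,"all",np.round(R[0],4),np.round(R[1],4),round(R[2],2))
E
```

```text
steel 327 0.4601 0.059 r 0.0278 mean [0.46   0.0589] rect [0.054 0.054]
brass 352 0.3454 0.2755 r 0.0279 mean [0.3454 0.2753] rect [0.056 0.052]
vee 113 0.4232 -0.1659 r 0.0221 mean [ 0.4231 -0.166 ] rect [0.038 0.035]
spot 50 0.4453 -0.0699 r 0.0182 mean [ 0.4431 -0.0674] rect [0.034 0.017]
case 94 0.3533 -0.2806 r 0.0139 mean [ 0.3535 -0.2808] rect [0.025 0.026]
copper 297 0.4085 0.1703 r 0.0363 mean [0.413  0.1646] rect [0.046 0.065]
jar 144 0.7095 -0.0197 r 0.0193 mean [ 0.709  -0.0187] rect [0.035 0.034]
green [0.6273 0.1824] [0.0667 0.0653] 0.2
green [0.6289 0.1131] [0.0663 0.0544] 2.2
green all [0.628  0.1504] [0.0666 0.1301] 0.89
blue [ 0.6201 -0.2629] [0.0401 0.0677] 81.1
blue [ 0.6288 -0.2073] [0.0564 0.0682] 81.1
blue [ 0.6394 -0.138 ] [0.0685 0.068 ] 81.3
blue all [ 0.6309 -0.1934] [0.1808 0.0681] 81.3
```

```bash
python3 -m jog '[[[0,0.7,0],[0,0.117,0],8],[[0,0.7,0],[0,0.117,0],8],[[0,0.7,0],[0,0.117,0],8],[[0,0.7,0],[0,0.117,0],8],[[0,0.7,0],[0,0.117,0],8],[[0,0.7,0],[0,0.117,0],8],[[0,0.7,0],[0,0.117,0],8],[[0,0.7,0],[0,0.117,0],8],[[0,0.7,0],[0,0.117,0],8],[[0,0.7,0],[0,0.117,0],8],[[0,0.7,0],[0,0.117,0],8],[[0,0,0],[0,0,0],8]]'; python3 -c "
from h import *; go(.3454,.2755,.06,.02)"
```

```text
time_s: 1.2
eef_pos: [0.1506, 0.5529, 0.1481]
eef_rot: [-0.705, 0.708, -0.017, 0.016]
wrist_force: [-0.5, -1.8, -0.1]
opening: 0.941
t 1.2 pos [0.1506 0.5529 0.1481] shift cm [ 20.76   8.89 -26.76] q6 1.14
turn [ 0.004 -0.066 -0.002] (other [0.   3.08 0.01] ) jaw yaw now -0.046
```

```bash
python3 -m jog '[[[2.1,0.8,-2.7],[0,-0.007,0],8],[[2.1,0.8,-2.7],[0,-0.007,0],8],[[2.1,0.8,-2.7],[0,-0.007,0],8],[[2.1,0.8,-2.7],[0,-0.007,0],8],[[2.1,0.8,-2.7],[0,-0.007,0],8],[[2.1,0.8,-2.7],[0,-0.007,0],8],[[2.1,0.8,-2.7],[0,-0.007,0],8],[[2.1,0.8,-2.7],[0,-0.007,0],8],[[2.1,0.8,-2.7],[0,-0.007,0],8],[[1.8,0.8,-2.4],[0,-0.007,0],8],[[0,0,0],[0,0,0],8]]'; python3 -c "
from h import *; go(.3454,.2755,.004,.02)"
```

```text
time_s: 2.12
eef_pos: [0.368, 0.2801, 0.0699]
eef_rot: [0.708, -0.705, -0.03, 0.027]
wrist_force: [-0.7, 0.2, 0.0]
opening: 0.933
t 2.12 pos [0.368  0.2801 0.0699] shift cm [-2.32  6.57 -0.3 ] q6 0.31
turn [-0.004  0.06   0.005] (other [ 0.01 -3.08  0.01] ) jaw yaw now 0.08
```

```bash
python3 -m jog '[[[-1.2,1,-0.2],[0,0.03,0],8],[[-1.1,1,-0.1],[0,0.03,0],8],[[0,1,0],[0,0,0],8],[[0,1,0],[0,0,0],8],[[0,0,0],[0,0,0],8],[[0,0,0],[0,0,0],8]]'; python3 -c "
from h import *; go(.3454,.2755,.004,.02)
c=imaging.camera('top');cv2.imwrite('pics/a.png',cv2.resize(c['frame'][220:330,120:260,::-1],None,fx=4,fy=4))"
```

```text
time_s: 2.62
eef_pos: [0.3491, 0.2757, 0.0299]
eef_rot: [0.709, -0.705, -0.014, 0.007]
wrist_force: [-0.9, 0.8, -0.0]
opening: 0.934
t 2.62 pos [0.3491 0.2757 0.0299] shift cm [-0.4   2.58 -0.02] q6 0.37
turn [-0.006  0.01   0.01 ] (other [ 0.01 -3.13  0.01] ) jaw yaw now 0.03
```

View pics/a.png

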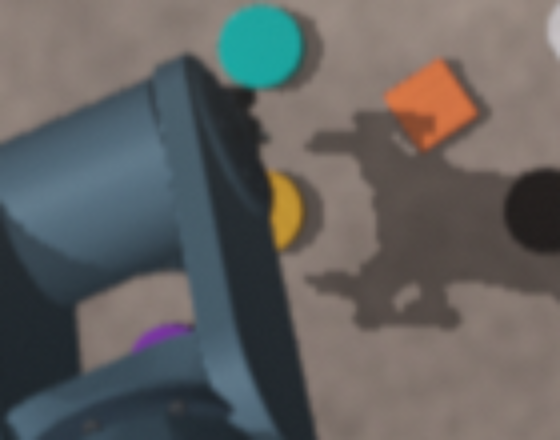

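The arm hides most of the brass disc (right edge visible at crop 290,210). The shadow shows the two fingers open along x. Descending.

```bash
python3 -m jog '[[[-0.4,1,0],[-0.005,0.01,0.01],8],[[0,1,0],[0,0,0],8],[[0,0.55,0],[0,0,0],8],[[0,0,0],[0,0,0],8],[[0,0,0],[0,0,0],4.5],[[0,0,0],[0,0,0],4.5],[[0,0,0],[0,0,0],4.5],[[0,0,0],[0,0,0],4.5],[[0,0,0],[0,0,0],4.5],[[0,0,0],[0,0,0],4.5],[[0,0,0],[0,0,0],4.5],[[0,0,0],[0,0,0],4.5]]'; python3 -c "
from h import *; go(.3454,.2755,.004,.02)
c=imaging.camera('side');cv2.imwrite('pics/b.png',cv2.resize(c['frame'][100:240,100:290,::-1],None,fx=4,fy=4))"
```

```text
time_s: 3.67
eef_pos: [0.3457, 0.2767, 0.003]
eef_rot: [0.707, -0.707, -0.008, 0.008]
wrist_force: [0.4, -0.8, -2.9]
opening: 0.63
t 3.67 pos [0.3457 0.2767 0.003 ] shift cm [-0.03 -0.1  -0.12] q6 0.38
turn [-0.     0.002 -0.001] (other [-0.   -3.14  0.  ] ) jaw yaw now 0.022
```

View pics/b.png

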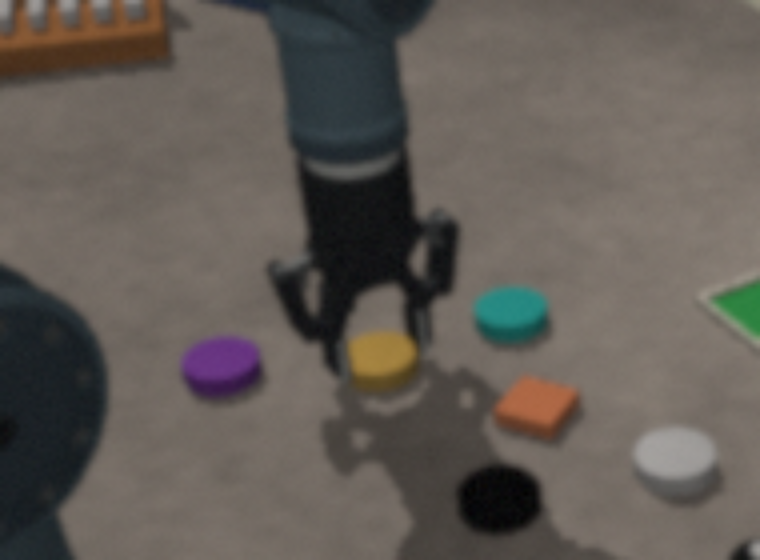

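Fingers close on the brass disc (crop 382,355), opening stopped at about 54 mm. Lifting.

```bash
python3 -m jog '[[[0,-0.5,0],[0,0,0],4.5],[[0,-1.5,0],[0,0,0],4.5],[[0,-2,0],[0,0,0],4.5],[[0,-2,0],[0,0,0],4.5],[[0,-1,0],[0,0,0],4.5],[[0,0,0],[0,0,0],4.5],[[0,0,0],[0,0,0],4.5]]'; python3 -c "
from h import *; go(.6273,.1824,.05,.02)
c=imaging.camera('side');cv2.imwrite('pics/c.png',cv2.resize(c['frame'][100:240,100:290,::-1],None,fx=4,fy=4))"
```

```text
time_s: 4.3
eef_pos: [0.344, 0.2759, 0.076]
eef_rot: [-0.707, 0.707, 0.006, -0.009]
wrist_force: [0.3, 0.2, -3.5]
opening: 0.622
t 4.3 pos [0.344  0.2759 0.076 ] shift cm [28.13  2.49 -9.96] q6 0.38
turn [ 0.001  0.002 -0.004] (other [-0.01 -3.14 -0.  ] ) jaw yaw now 0.022
```

View pics/c.png

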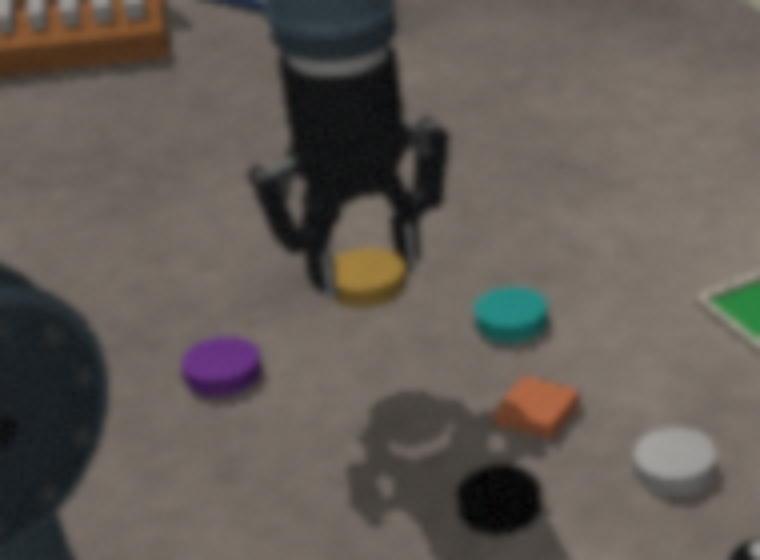

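Brass is held level in the fingers (crop 368,275).

```bash
python3 -m jog '[[[2.6,0,-0.9],[0,0,0],4.5],[[2.6,0,-0.9],[0,0,0],4.5],[[2.6,0,-0.9],[0,0,0],4.5],[[2.6,0,-0.9],[0,0,0],4.5],[[2.6,0,-0.9],[0,0,0],4.5],[[2.6,0,-0.9],[0,0,0],4.5],[[2.6,0,-0.9],[0,0,0],4.5],[[2.6,0,-0.9],[0,0,0],4.5],[[2.6,0,-0.9],[0,0,0],4.5],[[1.8,0,-0.6],[0,0,0],4.5],[[0.8,0,-0.3],[0,0,0],4.5],[[0,0,0],[0,0,0],4.5]]'; python3 -c "
from h import *; go(.6273,.1824,.02,.02)"
```

```text
time_s: 5.35
eef_pos: [0.6062, 0.1847, 0.0537]
eef_rot: [-0.705, 0.709, -0.002, -0.019]
wrist_force: [0.1, -0.4, -2.4]
opening: 0.622
t 5.35 pos [0.6062 0.1847 0.0537] shift cm [ 2.2   3.31 -0.26] q6 0.09
turn [ 0.006  0.004 -0.03 ] (other [-0.05 -3.14 -0.01] ) jaw yaw now 0.024
```

```bash
python3 -m jog '[[[1.2,0,-0.2],[0.003,0,-0.015],4.5],[[0.9,0.6,-0.1],[0.003,0,-0.015],4.5],[[0,1,0],[0,0,0],4.5],[[0,0.6,0],[0,0,0],4.5],[[0,0,0],[0,0,0],4.5],[[0,0,0],[0,0,0],4.5]]'; python3 -c "
from h import *; go(.6273,.1824,.007,.02)"
```

```text
time_s: 5.85
eef_pos: [0.6224, 0.1839, 0.0249]
eef_rot: [0.707, -0.707, -0.007, 0.012]
wrist_force: [0.3, 0.3, -3.1]
opening: 0.62
t 5.85 pos [0.6224 0.1839 0.0249] shift cm [ 0.5   1.78 -0.16] q6 0.08
turn [-0.001  0.006 -0.006] (other [-0.01 -3.14  0.  ] ) jaw yaw now 0.026
```

```bash
python3 -m jog '[[[0.5,0.8,-0.15],[0,0,-0.005],4.5],[[0,0.6,0],[0,0,0],4.5],[[0,0.2,0],[0,0,0],4.5],[[0,0,0],[0,0,0],4.5],[[0,0,0],[0,0,0],4.5]]'; python3 -c "
from h import *; go(.6273,.1824,.007,.02); print(ctrl.get_obs()['wrist_force'])"
```

```text
time_s: 6.27
eef_pos: [0.6266, 0.1834, 0.007]
eef_rot: [0.707, -0.707, -0.009, 0.01]
wrist_force: [-0.1, -1.1, -2.3]
opening: 0.622
t 6.27 pos [0.6266 0.1834 0.007 ] shift cm [ 0.07  0.   -0.1 ] q6 0.07
turn [-0.001  0.008 -0.002] (other [-0.   -3.13  0.  ] ) jaw yaw now 0.028
[-0.10526652 -1.06202423 -2.29138256]
```

```bash
python3 -m jog '[[[0,0,0],[0,0,0],6.4],[[0,0,0],[0,0,0],6.4],[[0,0,0],[0,0,0],6.4],[[0,0,0],[0,0,0],6.4],[[0,-0.7,0],[0,0,0],6.4],[[0,-1.5,0],[0,0,0],7],[[0,-2.5,0],[0,0,0],7.5],[[0,-2.5,0],[0,0,0],7.5],[[0,-1,0],[0,0,0],8],[[0,0,0],[0,0,0],8]]'; python3 -c "
from h import *; go(.460,.059,.06,.02)"
```

```text
time_s: 7.1
eef_pos: [0.6294, 0.1835, 0.1002]
eef_rot: [0.708, -0.706, -0.012, 0.008]
wrist_force: [1.2, 0.7, 0.2]
opening: 0.936
t 7.1 pos [0.6294 0.1835 0.1002] shift cm [-17.3    3.92 -11.99] q6 0.07
turn [-0.002  0.008  0.005] (other [ 0.01 -3.13  0.  ] ) jaw yaw now 0.028
```

```bash
python3 -m jog '[[[-2.3,0.2,-1.5],[0,0.02,0],8],[[-2.3,0.2,-1.5],[0,0.02,0],8],[[-2.3,0.2,-1.6],[0,0.02,0],8],[[-2.3,0.2,-1.7],[0,0.02,0],8],[[-2.3,0.2,-1.8],[0,0.02,0],8],[[-2.1,0.2,-1.8],[0,0.02,0],8],[[-1.2,0.2,-1],[0,0.02,0],8],[[-0.8,0.2,-0.6],[0,0.02,0],8],[[0,0,0],[0,0,0],8],[[0,0,0],[0,0,0],8]]'; python3 -c "
from h import *; go(.460,.059,.004,-.153)"
```

```text
time_s: 7.93
eef_pos: [0.462, 0.0709, 0.0806]
eef_rot: [0.707, -0.704, 0.046, -0.053]
wrist_force: [0.7, -0.2, -0.2]
opening: 0.939
t 7.93 pos [0.462  0.0709 0.0806] shift cm [-0.11  7.65 -1.24] q6 0.03
turn [-0.005  0.014  0.01 ] (other [ 0.02 -3.13  0.01] ) jaw yaw now -0.139
```

```bash
python3 -m jog '[[[-0.1,1.5,-0.8],[-0.005,0.014,0.01],8],[[0,1.5,-0.4],[0,0,0],8],[[0,1.5,0],[0,0,0],8],[[0,0.8,0],[0,0,0],8],[[0,0.2,0],[0,0,0],8],[[0,0,0],[0,0,0],8]]'; python3 -c "
from h import *; go(.460,.059,.004,-.153)"
```

```text
time_s: 8.43
eef_pos: [0.4656, 0.0602, 0.0252]
eef_rot: [-0.705, 0.705, -0.05, 0.055]
wrist_force: [-0.4, 0.9, 0.2]
opening: 0.938
t 8.43 pos [0.4656 0.0602 0.0252] shift cm [-0.55  2.11 -0.21] q6 0.02
turn [-0.     0.004  0.007] (other [ 0.01 -3.14  0.  ] ) jaw yaw now -0.149
```

```bash
python3 -m jog '[[[-0.55,0.9,-0.2],[0,0.004,0.007],8],[[0,0.8,0],[0,0,0],8],[[0,0.4,0],[0,0,0],8],[[0,0,0],[0,0,0],8],[[0,0,0],[0,0,0],4.5],[[0,0,0],[0,0,0],4.5],[[0,0,0],[0,0,0],4.5],[[0,0,0],[0,0,0],4.5],[[0,0,0],[0,0,0],4.5],[[0,0,0],[0,0,0],4.5],[[0,0,0],[0,0,0],4.5],[[0,0,0],[0,0,0],4.5]]'; python3 -c "
from h import *; go(.460,.059,.004,-.153)"
```

```text
time_s: 9.43
eef_pos: [0.461, 0.0597, 0.0045]
eef_rot: [0.705, -0.705, 0.053, -0.054]
wrist_force: [-0.1, -0.4, -2.9]
opening: 0.62
t 9.43 pos [0.461  0.0597 0.0045] shift cm [-0.09  0.05 -0.08] q6 0.02
turn [-0.     0.002  0.001] (other [ 0.   -3.14  0.  ] ) jaw yaw now -0.151
```

```bash
python3 -m jog '[[[0,-0.5,0],[0,0,0],4.5],[[0,-1.5,0],[0,0,0],4.5],[[0,-2,0],[0,0,0],4.5],[[0,-2,0],[0,0,0],4.5],[[0,-2,0],[0,0,0],4.5],[[0,-0.5,0],[0,0,0],4.5],[[0,0,0],[0,0,0],4.5],[[0,0,0],[0,0,0],4.5]]'; python3 -c "
from h import *; go(.6394,-.138,.07,-.153)"
```

```text
time_s: 10.1
eef_pos: [0.4588, 0.0598, 0.0925]
eef_rot: [0.705, -0.705, 0.054, -0.052]
wrist_force: [-0.7, -0.8, -3.2]
opening: 0.622
t 10.1 pos [0.4588 0.0598 0.0925] shift cm [ 20.84   2.18 -16.83] q6 0.02
turn [-0.     0.002 -0.003] (other [-0.   -3.14  0.  ] ) jaw yaw now -0.151
```

```bash
python3 -m jog '[[[2.4,-0.1,-1.8],[0,0,0],4.5],[[2.4,-0.1,-1.8],[0,0,0],4.5],[[2.4,-0.1,-1.9],[0,0,0],4.5],[[2.4,0,-1.9],[0,0,0],4.5],[[2.4,0,-1.9],[0,0,0],4.5],[[2.4,0,-2],[0,0,0],4.5],[[2.4,0,-2],[0,0,0],4.5],[[1.8,0,-1.6],[0,0,0],4.5],[[1,0,-1],[0,0,0],4.5],[[0.5,0,-0.4],[0,0,0],4.5],[[0,0,0],[0,0,0],4.5],[[0,0,0],[0,0,0],4.5]]'; python3 -c "
from h import *; go(.6394,-.138,.02,-.153)"
```

```text
time_s: 11.1
eef_pos: [0.6281, -0.1367, 0.0696]
eef_rot: [0.708, -0.702, 0.064, -0.042]
wrist_force: [-1.3, 0.3, -2.6]
opening: 0.623
t 11.1 pos [ 0.6281 -0.1367  0.0696] shift cm [1.3  4.92 0.01] q6 -0.25
turn [-0.006  0.003 -0.033] (other [-0.05 -3.14  0.01] ) jaw yaw now -0.15
```

```bash
python3 -m jog '[[[0.7,0.6,0],[-0.003,0,-0.016],4.5],[[0.5,1,0],[-0.003,0,-0.015],4.5],[[0.1,1.2,0],[0,0,0],4.5],[[0,1,0],[0,0,0],4.5],[[0,0.4,0],[0,0,0],4.5],[[0,0,0],[0,0,0],4.5],[[0,0,0],[0,0,0],4.5]]'; python3 -c "
from h import *; go(.6394,-.138,.008,-.153)"
```

```text
time_s: 11.68
eef_pos: [0.6346, -0.1311, 0.0209]
eef_rot: [0.707, -0.704, 0.055, -0.047]
wrist_force: [1.1, 0.2, -2.3]
opening: 0.625
t 11.68 pos [ 0.6346 -0.1311  0.0209] shift cm [ 0.59  1.28 -0.62] q6 -0.24
turn [-0.003  0.008 -0.011] (other [-0.02 -3.13  0.01] ) jaw yaw now -0.145
```

```bash
python3 -m jog '[[[0.6,0,-0.6],[-0.003,0.008,-0.01],4.5],[[0,0.5,0],[0,0,0],4.5],[[0,0.5,0],[0,0,0],4.5],[[0,0.3,0],[0,0,0],4.5],[[0,0,0],[0,0,0],4.5],[[0,0,0],[0,0,0],4.5]]'; python3 -c "
from h import *; go(.6394,-.138,.008,-.153); print(ctrl.get_obs()['wrist_force'])"
```

```text
time_s: 12.18
eef_pos: [0.6414, -0.1393, 0.0083]
eef_rot: [-0.705, 0.705, -0.054, 0.055]
wrist_force: [-1.0, 0.6, -3.0]
opening: 0.626
t 12.18 pos [ 0.6414 -0.1393  0.0083] shift cm [-0.22  0.03  0.1 ] q6 -0.24
turn [ 0.001 -0.002  0.002] (other [-0.    3.14  0.  ] ) jaw yaw now -0.155
[-1.03811628  0.62286036 -3.01242768]
```

Within tolerance; release and rise.

```bash
python3 -m jog '[[[0,0,0],[0,0,0],6.4],[[0,0,0],[0,0,0],6.4],[[0,0,0],[0,0,0],6.4],[[0,0,0],[0,0,0],6.4],[[0,-0.7,0],[0,0,0],6.4],[[0,-1.5,0],[0,0,0],7],[[0,-2.5,0],[0,0,0],7],[[0,-2.5,0],[0,0,0],7],[[0,-1,0],[0,0,0],7],[[0,0,0],[0,0,0],7]]'; python3 -c "
from h import *; go(.443,-.067,.07,.02)"
```

```text
time_s: 13.02
eef_pos: [0.643, -0.1398, 0.1005]
eef_rot: [-0.704, 0.706, -0.052, 0.057]
wrist_force: [-0.0, -0.5, 0.4]
opening: 0.818
t 13.02 pos [ 0.643  -0.1398  0.1005] shift cm [-20.91   2.89   4.12] q6 -0.24
turn [ 0.003 -0.174  0.007] (other [-0.01  2.97  0.  ] ) jaw yaw now -0.154
```

Do the V-anvil first (same yaw).

```bash
python3 -c "
from h import *; go(.4231,-.166,.07,-.153)"; python3 -m jog '[[[-2.5,0,-0.8],[0,0,0],7],[[-2.5,0,-0.8],[0,0,0],7],[[-2.5,0,-0.8],[0,0,0],7],[[-2.5,0,-0.8],[0,0,0],7],[[-2.5,0,-0.8],[0,0,0],7],[[-2.5,0,-0.8],[0,0,0],7],[[-2.2,0,-0.6],[0,0,0],7],[[-1.5,0,-0.4],[0,0,0],7],[[-0.8,0,-0.2],[0,0,0],7],[[0,0,0],[0,0,0],7],[[0,0,0],[0,0,0],7]]'; python3 -c "
from h import *; go(.4231,-.166,.006,-.153)"
```

```text
t 13.02 pos [ 0.643  -0.1398  0.1005] shift cm [-21.35   2.9   -5.96] q6 -0.24
turn [ 0.002 -0.001  0.007] (other [-0.01  3.14  0.  ] ) jaw yaw now -0.154
time_s: 13.93
eef_pos: [0.4329, -0.1686, 0.0968]
eef_rot: [-0.704, 0.706, -0.05, 0.058]
wrist_force: [1.2, -0.2, -0.1]
opening: 0.822
t 13.93 pos [ 0.4329 -0.1686  0.0968] shift cm [-1.12  9.06  0.13] q6 -0.48
turn [ 0.002 -0.     0.012] (other [-0.02  3.14  0.  ] ) jaw yaw now -0.153
```

```bash
python3 -m jog '[[[-0.7,1,0.1],[0,0,0.006],7],[[-0.4,1.5,0],[0,0,0.006],7],[[0,1.8,0],[0,0,0],7],[[0,1.2,0],[0,0,0],7],[[0,0.6,0],[0,0,0],7],[[0,0,0],[0,0,0],7],[[0,0,0],[0,0,0],7]]'; python3 -c "
from h import *; go(.4231,-.166,.007,-.153)"
```

```text
time_s: 14.52
eef_pos: [0.426, -0.1658, 0.0312]
eef_rot: [-0.704, 0.706, -0.052, 0.054]
wrist_force: [-0.2, 0.8, 0.4]
opening: 0.818
t 14.52 pos [ 0.426  -0.1658  0.0312] shift cm [-0.29  2.42 -0.06] q6 -0.48
turn [0.003 0.003 0.002] (other [ 0.   -3.14 -0.01] ) jaw yaw now -0.15
```

```bash
python3 -m jog '[[[-0.3,1,-0.05],[0,0.003,0],7],[[0,1,0],[0,0,0],7],[[0,0.4,0],[0,0,0],7],[[0,0,0],[0,0,0],7],[[0,0,0],[0,0,0],3.5],[[0,0,0],[0,0,0],3.5],[[0,0,0],[0,0,0],3.5],[[0,0,0],[0,0,0],3.5],[[0,0,0],[0,0,0],3.5],[[0,0,0],[0,0,0],3.5],[[0,0,0],[0,0,0],3.5],[[0,0,0],[0,0,0],3.5]]'; python3 -c "
from h import *; go(.4231,-.166,.007,-.153)"; python3 -m jog '[[[0,-0.5,0],[0,0,0],3.5],[[0,-1.5,0],[0,0,0],3.5],[[0,-2,0],[0,0,0],3.5],[[0,-2,0],[0,0,0],3.5],[[0,-2,0],[0,0,0],3.5],[[0,-0.5,0],[0,0,0],3.5],[[0,0,0],[0,0,0],3.5],[[0,0,0],[0,0,0],3.5]]'; python3 -c "
from h import *; go(.6288,-.2073,.07,-.153)"
```

```text
time_s: 15.52
eef_pos: [0.4242, -0.1666, 0.0067]
eef_rot: [-0.703, 0.707, -0.052, 0.055]
wrist_force: [-0.5, -0.7, -1.7]
opening: 0.484
t 15.52 pos [ 0.4242 -0.1666  0.0067] shift cm [-0.12 -0.03  0.04] q6 -0.48
turn [0.005 0.001 0.005] (other [ 0.01 -3.14 -0.01] ) jaw yaw now -0.152
time_s: 16.18
eef_pos: [0.4223, -0.165, 0.095]
eef_rot: [-0.704, 0.706, -0.053, 0.054]
wrist_force: [0.8, -0.0, -2.2]
opening: 0.485
t 16.18 pos [ 0.4223 -0.165   0.095 ] shift cm [21.04  2.55 -1.03] q6 -0.48
turn [0.003 0.    0.002] (other [ 0.   -3.14 -0.01] ) jaw yaw now -0.153
```

```bash
python3 -m jog '[[[2.4,0,-0.1],[0,0,0],3.5],[[2.4,0,-0.1],[0,0,0],3.5],[[2.4,0,-0.1],[0,0,0],3.5],[[2.4,0,-0.1],[0,0,0],3.5],[[2.4,0,-0.1],[0,0,0],3.5],[[2.4,0,-0.1],[0,0,0],3.5],[[2.4,0,-0.1],[0,0,0],3.5],[[2,0,-0.1],[0,0,0],3.5],[[1.2,0,-0.1],[0,0,0],3.5],[[0.6,0,-0.1],[0,0,0],3.5],[[0,0,0],[0,0,0],3.5],[[0,0,0],[0,0,0],3.5]]'; python3 -c "
from h import *; go(.6288,-.2073,.03,-.153)"
```

```text
time_s: 17.18
eef_pos: [0.6219, -0.2015, 0.0695]
eef_rot: [0.709, -0.701, 0.064, -0.045]
wrist_force: [-1.0, 0.1, -2.9]
opening: 0.482
t 17.18 pos [ 0.6219 -0.2015  0.0695] shift cm [ 0.88  3.93 -0.5 ] q6 -0.34
turn [-0.008 -0.001 -0.028] (other [ 0.04  3.14 -0.01] ) jaw yaw now -0.154
```

```bash
python3 -m jog '[[[0.6,0.4,-0.3],[-0.004,0,-0.014],3.5],[[0.5,1,-0.2],[-0.004,0,-0.014],3.5],[[0.1,1.2,0],[0,0,0],3.5],[[0,0.8,0],[0,0,0],3.5],[[0,0.3,0],[0,0,0],3.5],[[0,0,0],[0,0,0],3.5],[[0,0,0],[0,0,0],3.5]]'; python3 -c "
from h import *; go(.6288,-.2073,.0102,-.153)"
```

```text
time_s: 17.77
eef_pos: [0.6282, -0.2074, 0.0266]
eef_rot: [0.706, -0.704, 0.056, -0.054]
wrist_force: [-0.4, 0.5, -2.6]
opening: 0.486
t 17.77 pos [ 0.6282 -0.2074  0.0266] shift cm [0.06 1.64 0.02] q6 -0.34
turn [-0.001 -0.002 -0.004] (other [ 0.01  3.14 -0.  ] ) jaw yaw now -0.155
```

```bash
python3 -m jog '[[[0,0.7,0],[0,0,-0.004],3.5],[[0,0.6,0],[0,0,0],3.5],[[0,0.3,0],[0,0,0],3.5],[[0,0,0],[0,0,0],3.5],[[0,0,0],[0,0,0],3.5]]'; python3 -c "
from h import *; go(.6288,-.2073,.0102,-.153); print(ctrl.get_obs()['wrist_force'])"
```

```text
time_s: 18.18
eef_pos: [0.6288, -0.2076, 0.0102]
eef_rot: [0.705, -0.705, 0.054, -0.056]
wrist_force: [0.1, -1.0, -2.9]
opening: 0.486
t 18.18 pos [ 0.6288 -0.2076  0.0102] shift cm [-0.   -0.    0.03] q6 -0.34
turn [-0.001 -0.002  0.002] (other [-0.    3.14 -0.  ] ) jaw yaw now -0.155
[ 0.10706402 -1.03687366 -2.88185441]
```

```bash
python3 -m jog '[[[0,0,0],[0,0,0],5.2],[[0,0,0],[0,0,0],5.2],[[0,0,0],[0,0,0],5.2],[[0,0,0],[0,0,0],5.2],[[0,-0.7,0],[0,0,0],5.2],[[0,-1.5,0],[0,0,0],5.2],[[0,-2.5,0],[0,0,0],5.2],[[0,-2.5,0],[0,0,0],5.2],[[0,-1,0],[0,0,0],5.2],[[0,0,0],[0,0,0],5.2]]'; python3 -c "
from h import *; go(.3534,-.2807,.1,-.153)"
```

```text
time_s: 19.02
eef_pos: [0.6306, -0.2086, 0.1027]
eef_rot: [-0.704, 0.706, -0.052, 0.057]
wrist_force: [1.2, -1.0, 0.0]
opening: 0.613
t 19.02 pos [ 0.6306 -0.2086  0.1027] shift cm [-26.28   0.08 -11.4 ] q6 -0.34
turn [ 0.001 -0.002  0.008] (other [-0.01  3.14  0.  ] ) jaw yaw now -0.155
```

```bash
python3 -m jog '[[[-2.6,0,-1.1],[0,0,0],6],[[-2.6,0,-1.1],[0,0,0],6],[[-2.6,0,-1.1],[0,0,0],6],[[-2.6,0,-1.1],[0,0,0],6],[[-2.6,0,-1.1],[0,0,0],6],[[-2.6,0,-1.1],[0,0,0],6],[[-2.6,0,-1.1],[0,0,0],6],[[-2.5,0,-1.1],[0,0,0],6],[[-1.6,0,-0.7],[0,0,0],6],[[-0.9,0,-0.4],[0,0,0],6],[[0,0,0],[0,0,0],6],[[0,0,0],[0,0,0],6]]'; python3 -c "
from h import *; go(.3534,-.2807,.05,-.153)"
```

```text
time_s: 20.02
eef_pos: [0.3768, -0.2709, 0.0984]
eef_rot: [-0.704, 0.706, -0.049, 0.059]
wrist_force: [0.2, -0.0, 0.1]
opening: 0.699
t 20.02 pos [ 0.3768 -0.2709  0.0984] shift cm [-2.22  4.81 -1.32] q6 -0.74
turn [ 0.002 -0.     0.014] (other [-0.02  3.14  0.  ] ) jaw yaw now -0.153
```

```bash
python3 -m jog '[[[-1.2,0.4,-0.7],[0,0,0.007],6],[[-1,0.8,-0.6],[0,0,0.007],6],[[0,1.2,0],[0,0,0],6],[[0,1,0],[0,0,0],6],[[0,0.4,0],[0,0,0],6],[[0,0,0],[0,0,0],6],[[0,0,0],[0,0,0],6]]'; python3 -c "
from h import *; go(.3534,-.2807,.01,-.153)"
```

```text
time_s: 20.6
eef_pos: [0.3567, -0.2811, 0.0575]
eef_rot: [-0.704, 0.706, -0.052, 0.053]
wrist_force: [0.3, 0.2, 0.6]
opening: 0.703
t 20.6 pos [ 0.3567 -0.2811  0.0575] shift cm [-0.33  4.75  0.  ] q6 -0.78
turn [0.003 0.004 0.001] (other [ 0.   -3.14 -0.  ] ) jaw yaw now -0.149
```

```bash
python3 -m jog '[[[-0.33,0.8,0],[0.002,0.004,0],6],[[0,1.3,0],[0,0,0],6],[[0,1.3,0],[0,0,0],6],[[0,0.9,0],[0,0,0],6],[[0,0.4,0],[0,0,0],6],[[0,0,0],[0,0,0],6]]'; python3 -c "
from h import *; go(.3534,-.2807,.01,-.153)"; python3 -m jog '[[[0,0,0],[0,0,0],2],[[0,0,0],[0,0,0],2],[[0,0,0],[0,0,0],2],[[0,0,0],[0,0,0],2],[[0,0,0],[0,0,0],2],[[0,0,0],[0,0,0],2],[[0,0,0],[0,0,0],2],[[0,0,0],[0,0,0],2],[[0,0,0],[0,0,0],2]]'
```

```text
time_s: 21.1
eef_pos: [0.3548, -0.2815, 0.0088]
eef_rot: [-0.704, 0.706, -0.052, 0.055]
wrist_force: [-1.0, -0.4, 0.5]
opening: 0.701
t 21.1 pos [ 0.3548 -0.2815  0.0088] shift cm [-0.15 -0.12  0.06] q6 -0.78
turn [0.003 0.001 0.004] (other [ 0.01 -3.14 -0.  ] ) jaw yaw now -0.152
time_s: 21.85
eef_pos: [0.356, -0.283, 0.0112]
eef_rot: [-0.703, 0.707, -0.051, 0.056]
wrist_force: [-0.4, 0.8, -0.5]
opening: 0.308
```

```bash
python3 -m jog '[[[0,-0.5,0],[0,0,0],2],[[0,-1.5,0],[0,0,0],2],[[0,-2,0],[0,0,0],2],[[0,-2,0],[0,0,0],2],[[0,-2,0],[0,0,0],2],[[0,-0.5,0],[0,0,0],2],[[0,0,0],[0,0,0],2],[[0,0,0],[0,0,0],2]]'; python3 -c "
from h import *; go(.6202,-.2627,.07,-.153)"
```

```text
time_s: 22.52
eef_pos: [0.3545, -0.2811, 0.0997]
eef_rot: [-0.704, 0.706, -0.052, 0.055]
wrist_force: [-0.4, -0.4, -0.6]
opening: 0.307
t 22.52 pos [ 0.3545 -0.2811  0.0997] shift cm [25.97  3.08  5.86] q6 -0.78
turn [0.004 0.001 0.005] (other [ 0.01 -3.14 -0.01] ) jaw yaw now -0.152
```

```bash
python3 -m jog '[[[2.5,0,0.6],[0,0,0],2],[[2.6,0,0.6],[0,0,0],2],[[2.6,0,0.6],[0,0,0],2],[[2.6,0,0.6],[0,0,0],2],[[2.6,0,0.6],[0,0,0],2],[[2.6,0,0.6],[0,0,0],2],[[2.6,0,0.6],[0,0,0],2],[[2.6,0,0.6],[0,0,0],2],[[2,0,0.4],[0,0,0],2],[[1.2,0,0.2],[0,0,0],2],[[0.4,0,0.1],[0,0,0],2],[[0,0,0],[0,0,0],2]]'; python3 -c "
from h import *; go(.6202,-.2627,.04,-.153)"
```

```text
time_s: 23.52
eef_pos: [0.6057, -0.2559, 0.0766]
eef_rot: [0.709, -0.701, 0.061, -0.048]
wrist_force: [-0.8, -0.5, -0.9]
opening: 0.307
t 23.52 pos [ 0.6057 -0.2559  0.0766] shift cm [ 1.61  3.62 -0.49] q6 -0.43
turn [-0.01  -0.002 -0.019] (other [ 0.03  3.14 -0.02] ) jaw yaw now -0.155
```

```bash
python3 -m jog '[[[0.9,0.3,-0.3],[-0.005,0,-0.01],2],[[0.7,1,-0.2],[-0.005,0,-0.009],2],[[0.1,1.2,0],[0,0,0],2],[[0,1.2,0],[0,0,0],2],[[0,0.6,0],[0,0,0],2],[[0,0,0],[0,0,0],2],[[0,0,0],[0,0,0],2]]'; python3 -c "
from h import *; go(.6202,-.2627,.0145,-.153)"
```

```text
time_s: 24.1
eef_pos: [0.6169, -0.2635, 0.0236]
eef_rot: [0.706, -0.704, 0.058, -0.053]
wrist_force: [-0.7, -0.2, -0.7]
opening: 0.306
t 24.1 pos [ 0.6169 -0.2635  0.0236] shift cm [0.32 0.91 0.13] q6 -0.42
turn [-0.002 -0.005 -0.007] (other [ 0.01  3.14 -0.  ] ) jaw yaw now -0.158
```

```bash
python3 -m jog '[[[0.3,0.4,0.1],[0,-0.004,-0.006],2],[[0,0.3,0],[0,0,0],2],[[0,0.15,0],[0,0,0],2],[[0,0,0],[0,0,0],2],[[0,0,0],[0,0,0],2]]'; python3 -c "
from h import *; go(.6202,-.2627,.0145,-.153); print(ctrl.get_obs()['wrist_force'])"
```

```text
time_s: 24.52
eef_pos: [0.6205, -0.2634, 0.0154]
eef_rot: [0.705, -0.705, 0.054, -0.055]
wrist_force: [0.5, 0.3, -1.1]
opening: 0.305
t 24.52 pos [ 0.6205 -0.2634  0.0154] shift cm [-0.04  0.09  0.06] q6 -0.42
turn [-0.001 -0.001  0.001] (other [-0.    3.14 -0.  ] ) jaw yaw now -0.154
[ 0.46704812  0.27257429 -1.05687302]
```

```bash
python3 -m jog '[[[0,0.1,0],[0,0,0],2],[[0,0,0],[0,0,0],2],[[0,0,0],[0,0,0],3.8],[[0,0,0],[0,0,0],3.8],[[0,0,0],[0,0,0],3.8],[[0,0,0],[0,0,0],3.8],[[0,-0.7,0],[0,0,0],3.8],[[0,-1.5,0],[0,0,0],3.8],[[0,-2.5,0],[0,0,0],4],[[0,-2.5,0],[0,0,0],4],[[0,-1,0],[0,0,0],4],[[0,0,0],[0,0,0],4]]'; python3 -c "
from h import *; go(.443,-.067,.09,.02)"
```

```text
time_s: 25.52
eef_pos: [0.621, -0.2637, 0.1048]
eef_rot: [0.705, -0.705, 0.053, -0.055]
wrist_force: [0.2, -0.8, 0.4]
opening: 0.475
t 25.52 pos [ 0.621  -0.2637  0.1048] shift cm [-20.61   1.42  16.71] q6 -0.42
turn [-0.    -0.174  0.003] (other [-0.    2.97 -0.  ] ) jaw yaw now -0.154
```

```bash
python3 -m jog '[[[-2.2,0,1.6],[0,-0.018,0],7],[[-2.2,0,1.7],[0,-0.018,0],7],[[-2.2,0,1.8],[0,-0.018,0],7],[[-2.2,0,1.8],[0,-0.018,0],7],[[-2.2,0,1.9],[0,-0.018,0],7],[[-2.2,0,2],[0,-0.018,0],7],[[-2.2,0,2],[0,-0.018,0],7],[[-1.8,0,1.8],[0,-0.018,0],7],[[-1,0,1.2],[0,-0.018,0],7],[[-0.5,0,0.6],[0,0,0],7],[[0,0,0],[0,0,0],7],[[0,0,0],[0,0,0],7]]'; python3 -c "
from h import *; go(.443,-.067,.05,.02)
c=imaging.camera('top');cv2.imwrite('pics/d.png',cv2.resize(c['frame'][110:300,150:430,::-1],None,fx=2.8,fy=2.8))"
```

```text
time_s: 26.52
eef_pos: [0.4377, -0.078, 0.0996]
eef_rot: [-0.706, 0.708, 0.006, -0.003]
wrist_force: [0.1, 0.3, 0.1]
opening: 0.817
t 26.52 pos [ 0.4377 -0.078   0.0996] shift cm [0.52 4.96 1.1 ] q6 -0.46
turn [ 0.002 -0.007  0.005] (other [-0.01  3.13  0.  ] ) jaw yaw now 0.013
```

View pics/d.png

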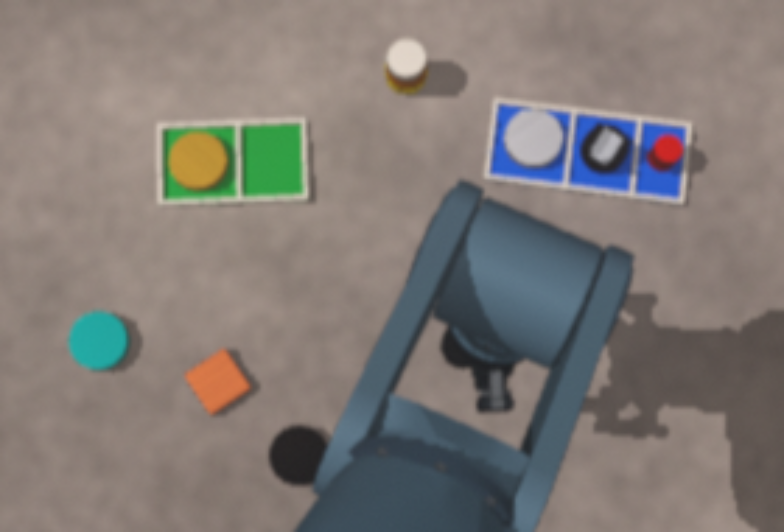

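Four parts sit in the right pockets: brass (198,160), steel (534,138), V-anvil (604,147) and case (665,152). Copper and jar look undisturbed. The spot anvil is left.

```bash
python3 -m jog '[[[0.3,0.8,0.6],[0,-0.004,0.004],7],[[0.2,1.2,0.4],[0,-0.003,0],7],[[0,1.6,0],[0,0,0],7],[[0,1.2,0],[0,0,0],7],[[0,0.6,0],[0,0,0],7],[[0,0,0],[0,0,0],7],[[0,0,0],[0,0,0],7]]'; python3 -c "
from h import *; go(.443,-.067,.007,.02)"
```

```text
time_s: 27.15
eef_pos: [0.4502, -0.072, 0.0422]
eef_rot: [-0.705, 0.709, 0.007, -0.003]
wrist_force: [-0.0, -0.0, -0.1]
opening: 0.821
t 27.15 pos [ 0.4502 -0.072   0.0422] shift cm [-0.73  3.51  0.52] q6 -0.43
turn [ 0.005 -0.005  0.005] (other [-0.01  3.14  0.01] ) jaw yaw now 0.015
```

```bash
python3 -m jog '[[[-0.7,0,0.5],[0.004,-0.005,0.005],7],[[0,0,0],[0,0,0],7],[[0,1,0],[0,0,0],7],[[0,1.2,0],[0,0,0],7],[[0,0.8,0],[0,0,0],7],[[0,0.4,0],[0,0,0],7],[[0,0,0],[0,0,0],7]]'; python3 -c "
from h import *; go(.443,-.067,.007,.02)"
```

```text
time_s: 27.73
eef_pos: [0.4452, -0.0679, 0.0081]
eef_rot: [-0.706, 0.708, 0.009, -0.005]
wrist_force: [0.1, 0.3, -0.5]
opening: 0.823
t 27.73 pos [ 0.4452 -0.0679  0.0081] shift cm [-0.22  0.11  0.09] q6 -0.43
turn [ 0.003 -0.001  0.006] (other [-0.01  3.14  0.  ] ) jaw yaw now 0.019
```

```bash
python3 -m jog '[[[-0.2,0.1,0.1],[0.003,0,0.006],7],[[0,0,0],[0,0,0],7],[[0,0,0],[0,0,0],3.5],[[0,0,0],[0,0,0],3.5],[[0,0,0],[0,0,0],3.5],[[0,0,0],[0,0,0],3.5],[[0,0,0],[0,0,0],3.5],[[0,0,0],[0,0,0],3.5],[[0,0,0],[0,0,0],3.5],[[0,0,0],[0,0,0],3.5]]'; python3 -m jog '[[[0,-0.5,0],[0,0,0],3.5],[[0,-1.5,0],[0,0,0],3.5],[[0,-2,0],[0,0,0],3.5],[[0,-2,0],[0,0,0],3.5],[[0,-2,0],[0,0,0],3.5],[[0,-0.5,0],[0,0,0],3.5],[[0,0,0],[0,0,0],3.5],[[0,0,0],[0,0,0],3.5]]'; python3 -c "
from h import *; go(.6289,.1126,.07,.02)"
```

```text
time_s: 28.57
eef_pos: [0.4432, -0.0668, 0.008]
eef_rot: [0.707, -0.707, -0.007, 0.007]
wrist_force: [-0.1, 0.0, -2.5]
opening: 0.489
time_s: 29.23
eef_pos: [0.4413, -0.066, 0.096]
eef_rot: [0.708, -0.706, -0.005, 0.008]
wrist_force: [-0.3, 0.4, -2.2]
opening: 0.489
t 29.23 pos [ 0.4413 -0.066   0.096 ] shift cm [19.12  2.54 17.49] q6 -0.43
turn [-0.002 -0.001 -0.005] (other [ 0.01  3.14 -0.  ] ) jaw yaw now 0.019
```

```bash
python3 -m jog '[[[2.2,-0.1,2],[0,0,0],3.5],[[2.2,-0.1,2],[0,0,0],3.5],[[2.2,-0.1,2],[0,0,0],3.5],[[2.2,0,2],[0,0,0],3.5],[[2.2,0,2],[0,0,0],3.5],[[2.2,0,2],[0,0,0],3.5],[[2.2,0,2],[0,0,0],3.5],[[1.6,0,1.6],[0,0,0],3.5],[[0.9,0,0.9],[0,0,0],3.5],[[0.4,0,0.4],[0,0,0],3.5],[[0,0,0],[0,0,0],3.5],[[0,0,0],[0,0,0],3.5]]'; python3 -c "
from h import *; go(.6289,.1126,.03,.02)"
```

```text
time_s: 30.23
eef_pos: [0.6181, 0.1149, 0.0754]
eef_rot: [0.708, -0.706, 0.006, 0.017]
wrist_force: [0.7, -0.5, -1.7]
opening: 0.48
t 30.23 pos [0.6181 0.1149 0.0754] shift cm [ 1.22  4.51 -0.27] q6 -0.02
turn [-0.004 -0.005 -0.032] (other [ 0.05  3.14 -0.01] ) jaw yaw now 0.015
```

```bash
python3 -m jog '[[[0.8,0.4,-0.1],[-0.004,-0.005,-0.016],3.5],[[0.5,1,-0.1],[0,0,-0.016],3.5],[[0.1,1.2,0],[0,0,0],3.5],[[0,1,0],[0,0,0],3.5],[[0,0.5,0],[0,0,0],3.5],[[0,0,0],[0,0,0],3.5],[[0,0,0],[0,0,0],3.5]]'; python3 -c "
from h import *; go(.6289,.1126,.0115,.02)"
```

```text
time_s: 30.82
eef_pos: [0.629, 0.1084, 0.0281]
eef_rot: [-0.707, 0.708, 0.005, -0.007]
wrist_force: [0.6, -0.1, -2.9]
opening: 0.486
t 30.82 pos [0.629  0.1084 0.0281] shift cm [0.   1.66 0.42] q6 -0.03
turn [ 0.001 -0.003 -0.003] (other [0.   3.14 0.  ] ) jaw yaw now 0.017
```

```bash
python3 -m jog '[[[0,0.4,0.4],[0,-0.003,-0.003],3.5],[[0,0.6,0],[0,0,0],3.5],[[0,0.4,0],[0,0,0],3.5],[[0,0.1,0],[0,0,0],3.5],[[0,0,0],[0,0,0],3.5],[[0,0,0],[0,0,0],3.5]]'; python3 -c "
from h import *; go(.6289,.1126,.0115,.02)"
```

```text
time_s: 31.32
eef_pos: [0.6297, 0.113, 0.0128]
eef_rot: [-0.707, 0.708, 0.008, -0.007]
wrist_force: [0.2, 0.5, -2.3]
opening: 0.483
t 31.32 pos [0.6297 0.113  0.0128] shift cm [-0.08  0.13 -0.03] q6 -0.03
turn [0.001 0.001 0.002] (other [ 0.   -3.14 -0.  ] ) jaw yaw now 0.021
```

```bash
python3 -m jog '[[[0,0.13,0],[0,0,0],3.5],[[0,0,0],[0,0,0],3.5],[[0,0,0],[0,0,0],5.2],[[0,0,0],[0,0,0],5.2],[[0,0,0],[0,0,0],5.2],[[0,0,0],[0,0,0],5.2],[[0,-0.7,0],[0,0,0],5.2],[[0,-1.5,0],[0,0,0],5.2],[[0,-2.5,0],[0,0,0],5.2],[[0,-2.5,0],[0,0,0],5.2],[[0,-1.5,0],[0,0,0],5.2],[[0,0,0],[0,0,0],5.2]]'; python3 -m jog '[[[-2,-1,0],[0,0,0],5.2],[[-3,-1,0],[0,0,0],5.2],[[-3,-1,0],[0,0,0],5.2],[[-3,-1,0],[0,0,0],5.2],[[-3,0,0],[0,0,0],5.2],[[-2,0,0],[0,0,0],5.2],[[-1,0,0],[0,0,0],5.2],[[0,0,0],[0,0,0],5.2],[[0,0,0],[0,0,0],5.2]]'; python3 - <<'E'
from h import *
c=imaging.camera("top"); W=world(c); cv2.imwrite('pics/e.png',cv2.resize(c['frame'][110:300,150:430,::-1],None,fx=2.8,fy=2.8))
T={"b":((.6309,-.1934),-.153),"g":((.628,.1504),.02)}
for n,u,v,h,t in(("steel",341,159,.019,"b"),("vee",366,162,.033,"b"),("case",387,164,.041,"b"),("brass",221,167,.019,"g"),("spot",247,167,.033,"g"),("copper",228,246,.014,0),("jar",295,132,.055,0)):
    w=W[v-17:v+17,u-12:u+12].reshape(-1,3); p=w[abs(w[:,2]-h)<.004]
    m=p[:,:2].mean(0)
    if t: o,a=T[t]; d=m-o; m=[d[0]*np.cos(a)+d[1]*np.sin(a),-d[0]*np.sin(a)+d[1]*np.cos(a)]
    print(n,np.round(m,4),"top z",np.percentile(p[:,2],[10,50,90]).round(4))
o=ctrl.get_obs();print(o["time_s"],o["eef_pos"])
E
```

```text
time_s: 32.32
eef_pos: [0.6313, 0.113, 0.1091]
eef_rot: [-0.707, 0.708, 0.01, -0.005]
wrist_force: [1.2, 0.3, 1.1]
opening: 0.607
time_s: 33.07
eef_pos: [0.4553, 0.1092, 0.1522]
eef_rot: [-0.706, 0.708, 0.013, -0.001]
wrist_force: [0.1, -0.3, 0.1]
opening: 0.606
steel [0.0009 0.055 ] top z [0.0165 0.0196 0.0221]
vee [-0.0012 -0.0144] top z [0.0301 0.0327 0.0352]
case [ 0.0003 -0.0702] top z [0.0388 0.0415 0.0435]
brass [0.0001 0.0317] top z [0.0166 0.0189 0.0217]
spot [-0.0001 -0.0392] top z [0.0303 0.0334 0.0354]
copper [0.4129 0.1664] top z [0.0116 0.0142 0.017 ]
jar [ 0.709  -0.0186] top z [0.0529 0.0556 0.0575]
33.1167 [0.45553603 0.10925518 0.1521376 ]
```

View pics/e.png

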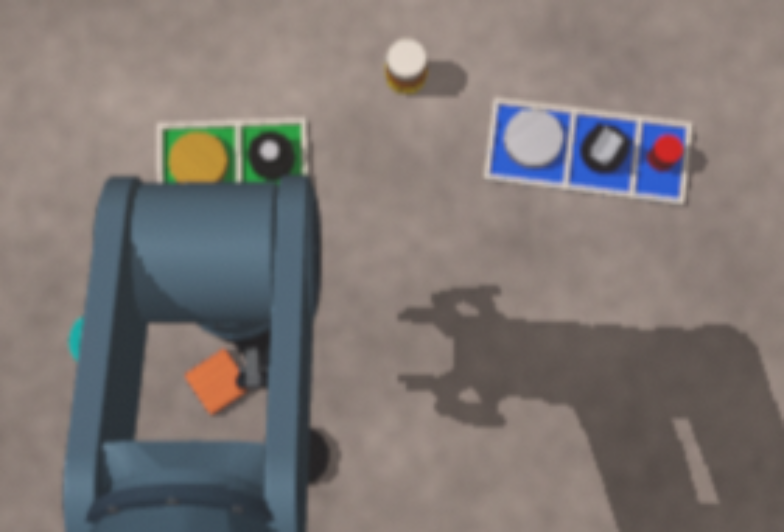

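All five parts are centred in their pockets at the right heights (spot anvil at 270,155), and the arm is clear at z 0.15. Handing in.

```bash
python3 -c "
from bench import ctrl; print(ctrl.hand_in())"
```

```text
the job is handed in; nothing more can be done
None
```

I made up both kits and handed the job in at about 33 s of the 136 s allowed; no verdict is reported. The blue tray has the steel block, V-anvil and red indenter case. The green tray has the brass block and spot anvil.

- **Positions:** in the last top view all five parts were within about 1.5 mm of their pocket centres, against the tray poses I measured at the start.
- **Height and tilt:** depth readings put each part's top within about 0.5 mm of where it should be when resting on the pocket floor. I did not measure tilt separately.
- **Copper block and oil jar:** neither appeared to move. The copper block read 2 mm off its start because the arm hid part of it; the jar did not change.
- **Robot:** the gripper was about 15 cm above the bench and touching nothing. No check failed.

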